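# Hang the jar shelf on the seed display stand

## Robot

A 6-joint arm with a two-finger parallel gripper is mounted at the origin on the work surface. World frame = base frame: x ahead of the robot, y to its left, z up, the work surface at z = 0. Lengths are in mm, angles in rad, forces in N, time in s.
With the tool pointing down it reaches from about 275 to 1000 mm from the base axis. Payload 8.4 kg.
Tool frame: the origin (TCP) lies at the very end of the fingers, on their centre line; the grasp point (between the pads) lies 19 mm behind it; z points along the fingers, y is the direction in which the jaws open and shut (so a half turn about z gives the same grasp; the last joint's range is limited). The gripper opens to 85 mm and grips with 20 to 120 N. Pads are 22 mm wide; open, the fingers measure 114 mm over their backs; the gripper's body (76 mm by 85 mm) begins 54 mm behind the grasp point. The pads swing forward as they close: fully open they stand 13 mm farther back than shut.
Start: joints at [-1.164, 0.353, 1.633, -0, 1.155, -0.002], TCP at [248.442, -573.502, 231.281] pointing down, gripper open.
Joint ranges: [-2.63, 2.63], [-0.92, 2.1], [0.06, 2.66], [-1.3, 4.44], [0, 2.69], [-3.02, 3.02]. Speed limits (rad/s): [2.22, 2.22, 2.79, 3.14, 3.14, 3.14].

## Interface

Orientations are given as [roll, pitch, yaw] about the fixed x, y, z axes, in that order (R = Rz(yaw) Ry(pitch) Rx(roll)).
In Python, from rig import sense, grab_frame, get_calibration, sign_off, boxes_of, trace gives the robot as it stands.
- The arm moves only by the tool servo_tool, never from a script. Its argument "rows" is a list of rows, each a list of 3 entries, a list of its own where there are three numbers: the finger opening in mm, from 0 to 85.4, then the shift along the tool's x, y, z in mm, then the turn, a rotation vector about the tool's x, y, z in degrees. A call has 1 to 8 rows; each row shifts and turns the commanded pose from where the row before left it, along the tool's axes as they then stand; what a row does not reach is not made up. A row lasts 1/8 s, in which the tool goes at most 62.5 mm and 10.7 degrees, less where a joint would pass 70% of its speed; a pose out of reach is approached as far as the arm can. A call is refused whole if a number of a shift passes 62.5 or a number of a turn 10.7, either way. A call with a gripper value outside its range is refused whole. The fingers move at their own pace and stop on an object; "force" is the grip in N (left out, the last holds). Time passes only in rows, so rows that do not move let the fingers close. It gives the time, the measured TCP pose, the force and the opening at its end, in the units of the state.
- sense(): the state, without advancing time (a new reading comes with each control period).
- grab_frame(name): name is "scene" or "top" or "wrist"; returns the picture (384x512x3 uint8, blue, green, red); there is no depth.
- get_calibration(name): a dict with "intrinsics" (3x3 intrinsics, pixels), "k1" (the pictures are not rectified: a ray, as slopes to the right and down, at radius r is drawn at 1 + k1 r^2 times it, then the intrinsics apply), "world_to_cam" (4x4, takes a point from world to camera coordinates). Camera axes: x right, y down, z forward; pixel columns grow to the right and rows downward; lengths in mm; the calibration is good to about 2 mm. A picture is of the moment at which its call begins: read the wrist's pose just before it. get_calibration takes no time and is no camera call; for the wrist camera it gives the pose at the moment of the call.
- sign_off(): hands the job in, once; it reports no verdict.
Trained networks look in the newest picture that a camera, given by its name, has taken for a name from the list of things; names that differ only in an ending like _2 or _b are one class to them, and where a whole thing is asked for, a point or a joint stands for the part that bears it (a point fixed in the world has none). Each returns a list of dicts, best first, with "conf" (0 to 1); they miss things now and then, are a little off and sometimes report something else, mostly with a low value. They report only what shows in the picture. A call takes as long as a camera call.
- boxes_of(camera, thing): "centre" ([x, y, z] in mm, in the coordinates of the camera as it stood for that picture, good to about 4 mm: the middle of the surface that is visible of it).
- trace(camera, thing): "mask" (384x512 bool, what is visible of it).
The state is a dict: "clock": time; "qpos": joint angles; "qvel": joint speeds; "joint_efforts": joint torques, N m; "eef_pos": TCP position; "tcp_rot": TCP orientation; "contact_force": force on the tool from outside, world axes, zero at the start; "wrist_torque": the same for the moment, N m; "opening": opening from 0.0 (shut) to 1.0 (fully open).
Only numpy, scipy, OpenCV 4.12 (cv2) and the standard library are available. Lean on these libraries where they do the work, as an engineer would, in place of code of your own. Each camera call takes 0.05 s, during which the arm holds its last target. There are 200 camera calls.

## Task

Hang the green jar shelf on the display stand: put its two steel hooks through the two slots in the uprights, then push the shelf down until it is fully seated and the red spring catch has snapped out over its top edge. Let go of it, and leave the seed jars standing where they are.

Things in the scene. Friction and masses are not known exactly. Their poses are not given: they have to be found in the camera images.
- shelf_grip (a point): Loose green metal shelf, about 0.3 kg, flat on the table, right way up. Point: middle of its white centre rib, 40 mm above the shelf's underside. Shelf axes: x from front edge to back plate (hooks point to +x), y along the width, z up. Rib, the handle to grip across y: 16 mm wide (y), 52 mm long (x), top 60 mm above the underside, 67 mm free on each side.
- shelf_back (a point): Shelf's back lower edge, middle: on the back plate's back face, level with the underside; same axes (shelf_grip is at -32, 0, +40 mm from it). Floor 150 mm wide (y), 80 mm deep, 5 mm thick, front lip 11 mm high; back plate 6 mm thick, 70 mm high.
- hook_left (a point): Steel hook on the shelf's back, at +y 55 mm; point: where its neck leaves the back face, 60 mm above the underside. 8 mm wide; neck 8 mm high, reaching 13 mm out (+x); at its end a leg hangs 12 mm below the neck. 7 mm between back face and leg, for the upright's 5 mm sheet.
- hook_right (a point): The same hook at -y 55 mm.
- stand_seat (a point): Display stand, fixed: two slotted aluminium uprights 36 mm wide, 110 mm between centres, 300 mm high, on a grey base 190 mm wide, 12 mm high, 40 mm out in front. Point: on the uprights' front face, midway between them, 100 mm above the table; shelf_back lies here, axes alike, when the shelf is seated. x points into the stand (shelf comes from -x), y along its width, z up.
- hood_edge (a point): Middle of the front lower edge of the stand's clear plastic dust hood, 190 mm wide, 55 mm out in front of the uprights, 300 mm above the table, over the shelf's place. A gripper pointing straight down does not fit under it; one leaning 30 to 45 degrees from vertical, coming from in front (-x of the stand), does.
- slot_left (a point): Centre of the slot in the stand's +y upright, on the front face: 16 mm wide, 32 mm high, lower edge 156 mm above the table. The hook legs pass in level when the shelf is 12 to 24 mm above its seated height; then it goes down until the necks rest on the slots' lower edges.
- slot_right (a point): The same slot in the stand's -y upright.
- catch (a joint): Red spring catch on the stand between the uprights, 28 mm wide, 8 mm high, middle 176 mm above the table. 0 = out, 7 mm proud of the uprights; grows (m, to 0.010) as pressed in. The back plate presses it in (about 4 N) as the hooks enter; rubbing holds the shelf up: push it down with 5 to 15 N. Once seated, its top edge is 2 mm under the catch, which snaps out over it.
- jar_a_mid (a point): Bystander: closed seed jar, glass with a black screw lid, 49 mm across, 85 mm tall; this point is on its axis, 42 mm above its underside. It stands on a green card on the far side of the table.
- jar_b_mid (a point): Bystander: closed seed jar, glass with a black screw lid, 49 mm across, 85 mm tall; this point is on its axis, 42 mm above its underside. It stands on a yellow card to the robot's right.
- jar_c_mid (a point): Bystander: closed seed jar, glass with a black screw lid, 49 mm across, 85 mm tall; this point is on its axis, 42 mm above its underside. It stands on the base of the stand, behind the uprights.

How it is judged (in metres and radians):
At the end, for the whole second after the job is handed in: The shelf hangs seated on the stand, hooks in both slots: its back lower edge within 4 mm of the seated height, 9 mm sideways and 6 mm in depth, level and square to the stand within 0.08 rad, the red catch out (under 3 mm pressed) over its top edge (x of shelf_back in the frame of stand_seat between -0.006 and 0.004 m and y of shelf_back in the frame of stand_seat between -0.009 and 0.009 m and z of shelf_back in the frame of stand_seat between -0.004 and 0.004 m and angle between the z axis of shelf_back and the z axis of stand_seat, either way round below 0.08 rad and angle between the x axis of shelf_back and the x axis of stand_seat, either way round below 0.08 rad and value of joint catch below 0.003 m); the robot touches nothing.
It fails at once if jar a is shifted by more than 25 mm or tipped (distance of jar_a_mid from where it was at the start of the episode above 0.025 m or angle between jar_a_mid's own z axis and vertical above 0.35 rad).
It fails at once if jar b is shifted by more than 25 mm or tipped (distance of jar_b_mid from where it was at the start of the episode above 0.025 m or angle between jar_b_mid's own z axis and vertical above 0.35 rad).
It fails at once if jar c is shifted by more than 25 mm or tipped (distance of jar_c_mid from where it was at the start of the episode above 0.025 m or angle between jar_c_mid's own z axis and vertical above 0.35 rad).
It also fails if it takes over 38 s, if anything falls off the work surface, if the arm or the gripper's body presses on something with over 40 N, if the wrist force passes 120 N, or if a joint passes its speed limit or range.

## Working session

There is one attempt and no reset: what is moved stays moved. The work goes in short steps, Python scripts to look and compute and a tool call to move; the robot and the scene stay as the last step left them, time stands still between calls to the robot, and variables do not carry over. Pictures are saved under pics/ and viewed, about 8 in all and at most 12, crops included, and the job is handed in when it is done.

Besides the shell and the picture viewer there is one more tool, called after "Request:" by a JSON object that holds its "op" and its "data". servo_tool: Moves the arm, as the interface text tells. Its arguments: {"type":"object","properties":{"rows":{"type":"array","items":{"type":"array"}},"force":{"type":"number"}},"required":["rows"]}

```bash
ls; mkdir -p pics; cat > h.py <<'E'
import numpy as np, cv2
from rig import *
from scipy.spatial.transform import Rotation as R
def cal(n):
    c=get_calibration(n); return np.array(c["intrinsics"]),c["k1"],np.array(c["world_to_cam"])
def proj(c,P):
    K,k1,T=c; p=np.atleast_2d(P)@T[:3,:3].T+T[:3,3]; s=p[:,:2]/p[:,2:]; s=s*(1+k1*(s**2).sum(1,keepdims=True)); return s@K[:2,:2].T+K[:2,2]
def ray(c,uv):
    K,k1,T=c; d=np.linalg.inv(K)@[uv[0],uv[1],1]; s0=d[:2]; s=s0
    for _ in range(20): s=s0/(1+k1*(s@s))
    Rm=T[:3,:3]; return -Rm.T@T[:3,3], Rm.T@np.r_[s,1]
def onz(c,uv,z):
    o,d=ray(c,uv); return o+d*(z-o[2])/d[2]
def toW(c,p):
    T=c[2]; return T[:3,:3].T@(np.array(p)-T[:3,3])
E
python3 - <<'E'
from h import *
s=sense(); print(s)
for n in ["scene","top"]:
    c=cal(n); f=grab_frame(n); cv2.imwrite(f"pics/{n}0.png",f)
    print(n,c[0][0,0],c[1],(-c[2][:3,:3].T@c[2][:3,3]).round())
    for t in ["shelf_grip","hook_left","stand_seat","hood_edge","slot_left","catch","jar_a_mid"]:
        print(t,[(toW(c,b["centre"]).round(0).tolist(),round(b["conf"],2)) for b in boxes_of(n,t)[:4]])
a=np.hstack([cv2.imread("pics/scene0.png"),cv2.imread("pics/top0.png")])
E
```

```text
pics
{'clock': 0.0, 'qpos': array([-1.16438222e+00,  3.53645684e-01,  1.63414455e+00, -1.65026211e-05,
        1.15518089e+00, -2.39294262e-03]), 'qvel': array([ 0.00126872,  0.00080858, -0.00034261, -0.00056292, -0.00179734,
        0.0019652 ]), 'joint_efforts': array([-1.58731593e-03, -6.05253696e+01, -3.42067802e+01,  1.41144415e-04,
        9.50746879e-03,  1.65377480e-05]), 'eef_pos': array([ 248.25810034, -573.06065027,  230.55875596]), 'tcp_rot': array([-3.14021415e+00,  1.17898870e-05,  4.08813735e-01]), 'contact_force': array([-0.03528146,  0.78624265,  0.32810294]), 'wrist_torque': array([ 0.02629308,  0.03439428, -0.00099856]), 'opening': 0.9973705029341752}
scene 354.84604898309857 -0.021324063049005998 [1318.   60.  795.]
shelf_grip [([485.0, -125.0, 10.0], 0.76)]
hook_left [([481.0, -124.0, 7.0], 0.67)]
stand_seat [([515.0, 166.0, 148.0], 0.62)]
hood_edge [([515.0, 164.0, 145.0], 0.57)]
slot_left [([516.0, 160.0, 146.0], 0.85), ([705.0, -79.0, 66.0], 0.16)]
catch [([479.0, -124.0, 10.0], 0.16)]
jar_a_mid [([709.0, -83.0, 68.0], 0.82)]
top 443.0031821137148 -0.010779487138775438 [ 432.  -85. 1351.]
shelf_grip [([479.0, -138.0, 2.0], 0.87)]
hook_left [([480.0, -139.0, 5.0], 0.8)]
stand_seat [([500.0, 150.0, 303.0], 0.96)]
hood_edge [([497.0, 149.0, 306.0], 0.73)]
slot_left [([499.0, 145.0, 305.0], 0.89)]
catch []
jar_a_mid [([682.0, -80.0, 86.0], 0.52), ([494.0, 145.0, 308.0], 0.32)]
```

```bash
ls pics
```

```text
scene0.png
top0.png
```

View pics/scene0.png

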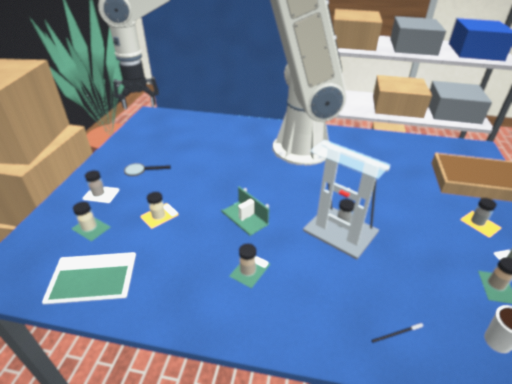

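View pics/top0.png

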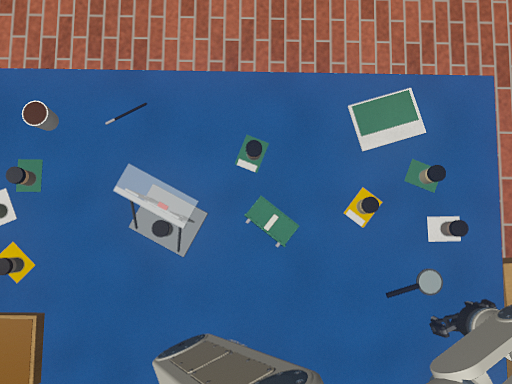

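Scene: the shelf is at about (271,221) in the top view with its hooks toward the robot. The stand is at about (160,205) and faces away from the robot and toward -y, with jar c behind it. Next I'll fit coarse poses.

```bash
cat >> h.py <<'E'
def box(x0,x1,y0,y1,z0,z1): return np.array([[x,y,z] for x in(x0,x1) for y in(y0,y1) for z in(z0,z1)],float)
SHELF=[box(-80,0,-75,75,0,5),box(-6,0,-75,75,0,70),box(-80,-76,-75,75,0,11),box(-58,-6,-8,8,0,60)]+[box(0,13,s*55-4,s*55+4,60-4,64) for s in(1,-1)]+[box(7,13,s*55-4,s*55+4,44,64) for s in(1,-1)]
def pose(p): # x,y,yaw -> fn
    c,s=np.cos(p[2]),np.sin(p[2]); M=np.array([[c,-s,0],[s,c,0],[0,0,1]]); z=p[3] if len(p)>3 else 0
    return lambda P: np.asarray(P)@M.T+[p[0],p[1],z]
def sil(c,p,parts):
    m=np.zeros((384*2,512*2),np.uint8)
    for b in parts:
        h=cv2.convexHull((proj(c,pose(p)(b))*2*16+8).astype(np.int32)); cv2.fillConvexPoly(m,h,255,cv2.LINE_AA,4)
    return cv2.resize(m,(512,384),interpolation=cv2.INTER_AREA)/255.
def fit(obs,p0,parts=SHELF,d=(15,15,.1)):
    from scipy.optimize import minimize
    f=lambda p: sum(np.abs(sil(c,p,parts)-cv2.GaussianBlur(m.astype(float),(3,3),0.6)).sum()/m.sum() for c,m in obs)
    for _ in range(3):
        S=np.vstack([p0]+[np.array(p0)+np.eye(len(p0))[i]*d[i] for i in range(len(p0))])
        r=minimize(f,p0,method="Nelder-Mead",options=dict(initial_simplex=S,xatol=.01,fatol=1e-5)); p0=r.x
    return r.x,r.fun
E
python3 - <<'E'
from h import *
obs=[]
for n in ["top","scene"]:
    grab_frame(n); t=trace(n,"shelf_grip"); obs.append((cal(n),t[0]["mask"])); print(n,t[0]["conf"],t[0]["mask"].sum())
for o in ([obs[0]],[obs[1]],obs):
    p,f=fit(o,[455,-125,np.pi-.6]); print(p.round(3),f)
print("hooks",pose(p)([[0,55,60],[0,-55,60],[-32,0,40]]).round(0).tolist())
c=obs[0][0]
a,b=onz(c,(128,165),300),onz(c,(198,203),300); print(a,b,np.linalg.norm(a-b))
for j in ["jar_a_mid"]:
    print([(toW(obs[0][0],x["centre"]).round(),x["conf"]) for x in boxes_of("top",j)])
for n in ["top"]:
  T=c[2]; print(T[:3,:3].round(2))
w=cal("wrist"); s=sense(); Rt=R.from_euler("xyz",s["tcp_rot"]).as_matrix()
print("cam in tool",Rt.T@(-w[2][:3,:3].T@w[2][:3,3]-s["eef_pos"]),(w[2][:3,:3]@Rt).round(2).tolist(),w[0])
E
```

```text
top 0.83 1301
scene 0.95 1326
[ 448.383 -114.934    2.479] 0.086085862330225
[ 448.028 -116.721    2.473] 0.041165179539399264
[ 448.508 -116.121    2.479] 0.13308889869244747
hooks [[415.0, -159.0, 60.0], [482.0, -73.0, 60.0], [474.0, -136.0, 40.0]]
[598.9233541  215.50945205 300.        ] [509.62515637  46.18035247 300.        ] 191.43278737267977
[(array([681., -83.,  87.]), 0.7)]
[[ 0.01 -1.    0.02]
 [-0.99 -0.01 -0.1 ]
 [ 0.1  -0.01 -0.99]]
cam in tool [  80.83234098   -0.80973059 -141.95457315] [[-0.0, 1.0, -0.0], [-0.95, -0.0, -0.31], [-0.31, 0.0, 0.95]] [[287.30085831   0.         254.56738721]
 [  0.         287.30085831 190.13585063]
 [  0.           0.           1.        ]]
```

```bash
cat >> h.py <<'E'
def tool(p,tilt,g,back=0,off=19):
    "tool pose gripping local point g of frame p(x,y,yaw,z) leaning tilt deg, backed off"
    t=np.radians(tilt); x=np.array([np.cos(p[2]),np.sin(p[2]),0]); zz=np.array([0,0,1.])
    d=np.sin(t)*x-np.cos(t)*zz; tx=-np.cos(t)*x-np.sin(t)*zz; ty=np.cross(d,tx)
    return pose(p)(g)+d*(off-back), np.column_stack([tx,ty,d])
def cur():
    s=sense(); return s["eef_pos"],R.from_euler("xyz",s["tcp_rot"]).as_matrix()
def rows(a,b,n):
    "n rows from pose a to b, linear"
    rv=R.from_matrix(a[1].T@b[1]).as_rotvec(); out=[]
    dR=R.from_rotvec(rv/n).as_matrix(); M=a[1]
    for i in range(n):
        out.append((M.T@((b[0]-a[0])/n)).round(1).tolist()+np.degrees(rv/n).round(2).tolist()); M=M@dR
    return out
SH=[448.3,-116.2,2.478]; ST=[505,157,2.656,100]
E
python3 - <<'E'
from h import *
a=cur(); b=tool(SH,37,[-40,0,42],140); print(b[0].round())
# yaw first then tilt
m=tool(SH,0,[-40,0,42],140); m=(b[0]*0.6+a[0]*0.4+[0,0,30],m[1])
print(rows(a,m,8)); print(rows(m,b,5))
E
```

```text
[ 537. -186.  139.]
[[31.4, -18.1, 3.2, -0.0, -0.0, 7.68], [28.7, -22.1, 3.2, -0.0, -0.0, 7.68], [25.5, -25.8, 3.2, -0.0, -0.0, 7.68], [21.8, -28.9, 3.2, -0.0, -0.0, 7.68], [17.8, -31.6, 3.2, -0.0, -0.0, 7.68], [13.4, -33.7, 3.2, -0.0, -0.0, 7.68], [8.8, -35.2, 3.2, -0.0, -0.0, 7.68], [4.0, -36.0, 3.2, -0.0, -0.0, 7.68]]
[[-0.9, -38.7, 13.4, 0.0, -7.4, 0.0], [0.8, -38.7, 13.4, 0.0, -7.4, 0.0], [2.5, -38.7, 13.2, 0.0, -7.4, 0.0], [4.2, -38.7, 12.8, 0.0, -7.4, 0.0], [5.8, -38.7, 12.1, 0.0, -7.4, 0.0]]
```

Request:
{"op": "servo_tool", "data": {"rows": [[60,[31.4,-18.1,3],[0,0,7.7]],[60,[28.7,-22.1,3],[0,0,7.7]],[60,[25.5,-25.8,3],[0,0,7.7]],[60,[21.8,-28.9,3],[0,0,7.7]],[60,[17.8,-31.6,3],[0,0,7.7]],[60,[13.4,-33.7,3],[0,0,7.7]],[60,[8.8,-35.2,3],[0,0,7.7]],[60,[4,-36,3],[0,0,7.7]]]}}

```text
clock: 2.05
eef_pos: [422.5, -340.1, 207.4]
tcp_rot: [3.142, -0.0, -0.671]
contact_force: [-0.1, 0.5, 0.2]
opening: 0.703
```

Request:
{"op": "servo_tool", "data": {"rows": [[60,[-1,-38.7,13.4],[0,-7.4,0]],[60,[0.8,-38.7,13.4],[0,-7.4,0]],[60,[2.5,-38.7,13.2],[0,-7.4,0]],[60,[4.2,-38.7,12.8],[0,-7.4,0]],[60,[5.8,-38.7,12.1],[0,-7.4,0]],[60,[0,0,0],[0,0,0]]]}}

```text
clock: 2.8
eef_pos: [538.2, -184.1, 136.3]
tcp_rot: [3.141, 0.652, -0.665]
contact_force: [-0.5, -0.1, 0.3]
opening: 0.703
```

```bash
python3 - <<'E'
from h import *
s=sense(); print(s["clock"],s["qpos"].round(3),s["eef_pos"].round(1))
c=cal("wrist"); f=grab_frame("wrist"); t=trace("wrist","shelf_grip"); m=t[0]["mask"]; print(t[0]["conf"],m.sum())
p,r=fit([(c,m)],SH); print(p.round(3),r)
for b in SHELF:
    q=proj(c,pose(p)(b)).round().astype(int)
    cv2.polylines(f,[cv2.convexHull(q.astype(np.int32))],1,(0,0,255),1)
cv2.imwrite("pics/w1.png",f)
E
```

```text
2.8 [-0.42   0.729  1.395  0.147  1.655  1.779] [ 538.2 -184.1  136.3]
0.97 15614
[ 446.565 -116.886    2.486] 0.024650336196826134
```

View pics/w1.png

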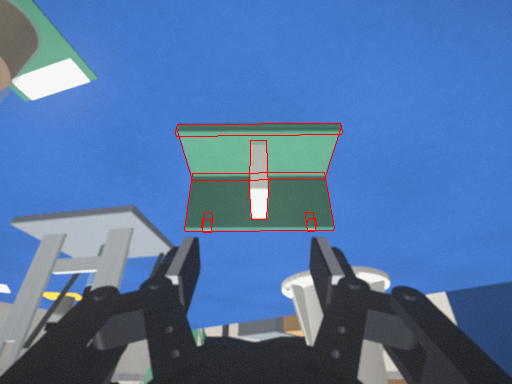

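The shelf fit overlays the picture well: rib at (258,180), lip at row 128, and back plate bottom row 228. Next is the grasp.

```bash
sed -i 's/^SH=.*/SH=[446.6,-116.9,2.486]; ST=[505,157,2.656,100]/' h.py; python3 - <<'E'
from h import *
b=tool(SH,37,[-40,0,42],0); print(b[0].round(1)); print(rows(cur(),b,5))
E
```

```text
[ 469.2 -134.3   26.8]
[[-0.1, 0.3, 28.3, -0.06, 0.0, -0.1], [-0.1, 0.2, 28.3, -0.06, 0.0, -0.1], [-0.1, 0.2, 28.3, -0.06, 0.0, -0.1], [-0.1, 0.2, 28.3, -0.06, 0.0, -0.1], [-0.1, 0.1, 28.3, -0.06, 0.0, -0.1]]
```

Request:
{"op": "servo_tool", "data": {"rows": [[60,[0,0.2,28],[0,0,-0.1]],[60,[0,0.2,28],[0,0,-0.1]],[60,[0,0.2,28],[0,0,-0.1]],[60,[0,0.2,28],[0,0,-0.1]],[60,[0,0.2,28.3],[0,0,-0.1]],[60,[0,0,0],[0,0,0]]]}}

```text
clock: 3.65
eef_pos: [469.1, -134.8, 29.0]
tcp_rot: [-3.136, 0.646, -0.656]
contact_force: [-0.8, -0.3, 1.2]
opening: 0.704
```

Request:
{"op": "servo_tool", "data": {"rows": [[0,[0,0,0],[0,0,0]],[0,[0,0,0],[0,0,0]],[0,[0,0,0],[0,0,0]],[0,[0,0,0],[0,0,0]],[0,[0,0,0],[0,0,0]]], "force": 70}}

```text
clock: 4.28
eef_pos: [471.8, -135.5, 29.3]
tcp_rot: [-3.135, 0.644, -0.655]
contact_force: [1.8, -3.5, 7.6]
opening: 0.175
```

```bash
python3 - <<'E'
from h import *
a=cur()
# shelf in tool
def T(Rm,t): M=np.eye(4); M[:3,:3]=Rm; M[:3,3]=t; return M
Rz=R.from_euler("z",SH[2]).as_matrix()
G=np.linalg.inv(T(a[1],a[0]))@T(Rz,[SH[0],SH[1],0]); np.save("G.npy",G); print(G.round(2))
up=(a[0]+[0,0,130],a[1]); print(rows(a,up,4))
t=T(R.from_euler("z",ST[2]).as_matrix(),pose(ST)([-140,0,35]))@np.linalg.inv(G)
b=(t[:3,3],t[:3,:3]); print(b[0]); print(rows(up,b,8))
E
```

```text
[[-8.000e-01 -0.000e+00 -6.000e-01 -7.460e+00]
 [ 0.000e+00  1.000e+00 -1.000e-02  8.700e-01]
 [ 6.000e-01 -1.000e-02 -8.000e-01  4.223e+01]
 [ 0.000e+00  0.000e+00  0.000e+00  1.000e+00]]
[[-19.5, -0.2, -26.0, 0.0, 0.0, 0.0], [-19.5, -0.2, -26.0, 0.0, 0.0, 0.0], [-19.5, -0.2, -26.0, 0.0, 0.0, 0.0], [-19.5, -0.2, -26.0, 0.0, 0.0, 0.0]]
[656.78540145  77.57183669 164.30833218]
[[1.3, -35.2, -1.5, -0.73, -0.01, -0.97], [1.9, -35.2, -2.0, -0.73, -0.01, -0.97], [2.5, -35.1, -2.4, -0.73, -0.01, -0.97], [3.1, -35.0, -2.9, -0.73, -0.01, -0.97], [3.7, -34.9, -3.3, -0.73, -0.01, -0.97], [4.3, -34.8, -3.8, -0.73, -0.01, -0.97], [4.9, -34.7, -4.2, -0.73, -0.01, -0.97], [5.5, -34.5, -4.6, -0.73, -0.01, -0.97]]
```

Request:
{"op": "servo_tool", "data": {"rows": [[0,[-10,0,-13],[0,0,0]],[0,[-19.5,0,-26],[0,0,0]],[0,[-19.5,0,-26],[0,0,0]],[0,[-19.5,0,-26],[0,0,0]],[0,[-10,0,-13],[0,0,0]]]}}

```text
clock: 4.9
eef_pos: [470.8, -135.4, 160.5]
tcp_rot: [-3.134, 0.643, -0.655]
contact_force: [-0.0, 0.6, -3.9]
opening: 0.177
```

Request:
{"op": "servo_tool", "data": {"rows": [[0,[1.3,-35.2,-1.5],[-0.7,0,-1]],[0,[1.9,-35.2,-2],[-0.7,0,-1]],[0,[2.5,-35.1,-2.4],[-0.7,0,-1]],[0,[3.1,-35,-2.9],[-0.7,0,-1]],[0,[3.7,-34.9,-3.3],[-0.7,0,-1]],[0,[4.3,-34.8,-3.8],[-0.7,0,-1]],[0,[4.9,-34.7,-4.2],[-0.7,0,-0.9]],[0,[5.5,-34.5,-4.6],[-0.8,0,-0.9]]]}}

```text
clock: 5.9
eef_pos: [655.5, 78.7, 163.5]
tcp_rot: [-3.133, 0.645, -0.485]
contact_force: [-0.3, 0.5, -3.4]
opening: 0.176
```

Request:
{"op": "servo_tool", "data": {"rows": [[0,[0,0,0],[0,0,0]],[0,[0,0,0],[0,0,0]]]}}

```text
clock: 6.15
eef_pos: [654.5, 77.6, 163.4]
tcp_rot: [-3.134, 0.646, -0.486]
contact_force: [-0.9, -1.6, -4.3]
opening: 0.178
```

```bash
python3 - <<'E'
from h import *
s=sense(); print(s["clock"],s["qpos"].round(3),s["eef_pos"].round(1),s["tcp_rot"].round(3))
c=cal("wrist"); f=grab_frame("wrist"); cv2.imwrite("pics/w2raw.png",f)
t=trace("wrist","shelf_grip"); print(t[0]["conf"]); np.save("m2.npy",t[0]["mask"]); np.savez("c2.npz",K=c[0],k=c[1],T=c[2])
G=np.load("G.npy"); a=cur(); W=np.eye(4); W[:3,:3]=a[1]; W[:3,3]=a[0]; S=W@G
print(S.round(3)); 
for b in SHELF:
    q=proj(c,b@S[:3,:3].T+S[:3,3]); cv2.polylines(f,[cv2.convexHull(q.round().astype(np.int32))],1,(0,0,255),1)
st=pose(ST)
for sy in (55,-55):
  for q in ([[0,sy+a_,b_] for a_,b_ in((8,56),(8,88),(-8,88),(-8,56))],[[0,sy+a_,b_] for a_,b_ in((18,-88),(18,200),(-18,200),(-18,-88))]):
    cv2.polylines(f,[proj(c,st(q)).round().astype(np.int32)],1,(0,255,255),1)
q=st([[-7,14,72],[-7,14,80],[-7,-14,80],[-7,-14,72]]); cv2.polylines(f,[proj(c,q).round().astype(np.int32)],1,(255,255,0),1)
q=st([[-40,95,-88],[-40,-95,-88]]); cv2.polylines(f,[proj(c,q).round().astype(np.int32)],0,(0,255,255),1)
cv2.imwrite("pics/w2.png",cv2.resize(f,(800,600),interpolation=cv2.INTER_CUBIC))
E
```

```text
6.15 [-0.027  0.799  1.187  0.281  1.739  1.996] [654.5  77.6 163.4] [-3.134  0.646 -0.486]
0.85
[[-8.83000e-01 -4.69000e-01  1.00000e-03  6.26607e+02]
 [ 4.69000e-01 -8.83000e-01 -2.00000e-03  9.12490e+01]
 [ 2.00000e-03 -1.00000e-03  1.00000e+00  1.34562e+02]
 [ 0.00000e+00  0.00000e+00  0.00000e+00  1.00000e+00]]
```

View pics/w2.png

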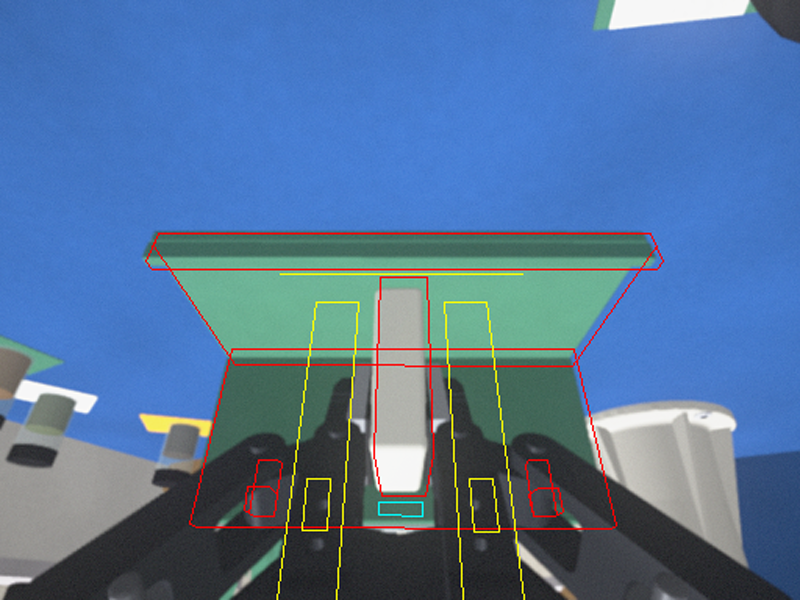

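The carried shelf hides the stand from the wrist camera, and it sits within a few mm of my prediction. I'll measure the stand from crops of the first scene and top pictures.

```bash
python3 - <<'E'
from h import *
S=cv2.imread("pics/scene0.png")[138:258,298:388]; S=cv2.resize(S,None,fx=5,fy=5,interpolation=cv2.INTER_CUBIC)
Tt=cv2.imread("pics/top0.png")[160:260,108:212]; Tt=cv2.resize(Tt,None,fx=3.3,fy=3.3,interpolation=cv2.INTER_CUBIC)
o=np.zeros((600,800,3),np.uint8); o[:,:450]=S; o[:330,452:452+Tt.shape[1]]=Tt
for i in range(0,450,50): cv2.putText(o,str(298+i//5),(i,8),0,.3,(255,255,255)); cv2.line(o,(i,10),(i,16),(255,255,255))
for i in range(50,600,50): cv2.putText(o,str(138+i//5),(0,i+3),0,.3,(255,255,255)); 
cv2.imwrite("pics/crop.png",o)
# 6dof shelf-in-tool fit
from scipy.optimize import minimize
z=np.load("c2.npz"); c=(z["K"],float(z["k"]),z["T"]); m=np.load("m2.npy"); f=cv2.imread("pics/w2raw.png")
ign=(f.max(2)<75); ign[:235]=False; ign=cv2.dilate(ign.astype(np.uint8),np.ones((5,5)))>0; ign[325:]=True; ign[230:,150:390][ :, :]|=~m[230:,150:390]&False
G=np.load("G.npy"); a=cur(); W=np.eye(4); W[:3,:3]=a[1]; W[:3,3]=a[0]; S0=W@G
mb=cv2.GaussianBlur(m.astype(float),(3,3),.6)
def Sp(v):
    D=np.eye(4); D[:3,:3]=R.from_rotvec(v[3:]).as_matrix(); D[:3,3]=v[:3]; return S0@D
def cost(v):
    P=Sp(v); im=np.zeros((768,1024),np.uint8)
    for b in SHELF:
        cv2.fillConvexPoly(im,cv2.convexHull((proj(c,b@P[:3,:3].T+P[:3,3])*32+8).astype(np.int32)),255,cv2.LINE_AA,4)
    im=cv2.resize(im,(512,384),interpolation=cv2.INTER_AREA)/255.
    return (np.abs(im-mb)*~ign).sum()/m.sum()+1e-6*np.sum(v[:3]**2)+.02*np.sum(v[3:]**2)
v=np.zeros(6)
for k in range(4):
    r=minimize(cost,v,method="Nelder-Mead",options=dict(initial_simplex=np.vstack([v,v+np.diag([4,4,4,.03,.03,.03])]),maxiter=800)); v=r.x
print(v.round(3),cost(np.zeros(6)),r.fun); np.save("S2.npy",Sp(v)); np.save("G2.npy",np.linalg.inv(W)@Sp(v))
E
```

```text
[ 4.790e-01 -1.803e+00 -1.417e+00 -1.000e-03  3.000e-03 -0.000e+00] 0.06787998566986032 0.03739355425834888
```

View pics/crop.png

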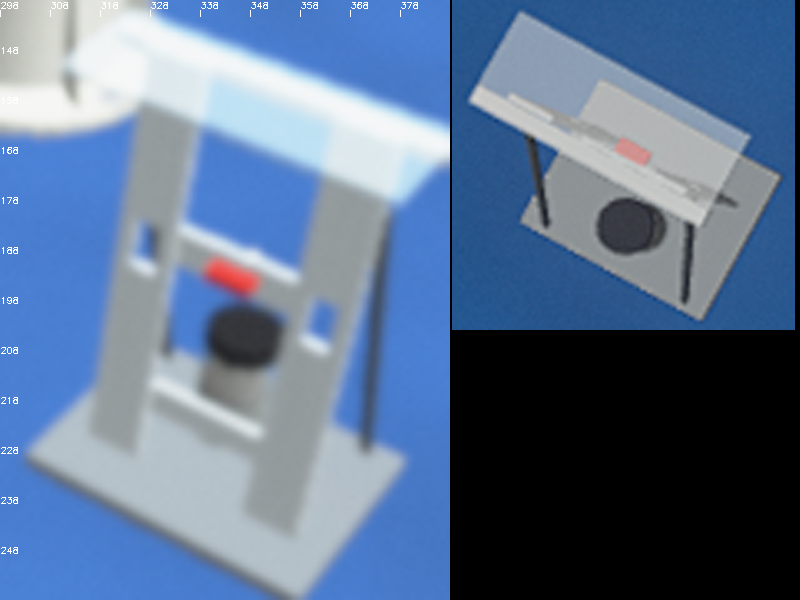

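```bash
cat > stand.py <<'E'
from h import *
from scipy.optimize import least_squares
sc=lambda x,y:(298+(x+.5)/5-.5,138+(y+.5)/5-.5)
tp=lambda x,y:(108+(x-452+.5)/3.3-.5,160+(y+.5)/3.3-.5)
P=[("base+",sc(28,457),[-40,95,-88]),("base-",sc(300,596),[-40,-95,-88]),
("u+o",sc(90,432),[0,73,-88]),("u+i",sc(137,456),[0,37,-88]),("u-i",sc(244,515),[0,-37,-88]),("u-o",sc(296,537),[0,-73,-88]),
("s+ol",sc(130,265),[0,63,56]),("s+il",sc(153,276),[0,47,56]),("s-il",sc(300,343),[0,-47,56]),("s-ol",sc(327,354),[0,-63,56]),
("s+ot",sc(137,221),[0,63,88]),("s+it",sc(160,228),[0,47,88]),("s-it",sc(309,298),[0,-47,88]),("s-ot",sc(337,304),[0,-63,88]),
("hood+",sc(66,64),[-55,95,200]),("hood-",sc(402,205),[-55,-95,200])]
Q=[("thood+",tp(750,137),[-55,95,200]),("thood-",tp(519,12),[-55,-95,200])]
C=cal("scene"),cal("top")
def res(p,A,c): return (proj(c,pose([p[0],p[1],p[2],p[3]])([q[2] for q in A]))-[q[1] for q in A])
for nm,g in (("scene",lambda p:res(p,P,C[0]).ravel()),("both",lambda p:np.r_[res(p,P,C[0]).ravel(),res(p,Q,C[1]).ravel()])):
  for fz in (0,1):
    h=lambda p:np.r_[g(p),(p[3]-100)*(.05 if fz else 9)]
    r=least_squares(h,[505,157,2.656,100],loss="soft_l1"); print(nm,r.x.round(3),r.cost.round(2))
    if fz==0: rr=r.x
for n,e in zip([q[0] for q in P+Q],np.vstack([res(rr,P,C[0]),res(rr,Q,C[1])])): print(n,e.round(1))
E
python3 stand.py; python3 - <<'E'
import numpy as np
S=np.load("S2.npy"); print(S.round(3))
E
```

```text
scene [510.57  154.562   2.664  99.999] 5.27
scene [507.916 154.884   2.666  97.71 ] 5.2
both [510.207 154.883   2.663  99.997] 5.91
both [509.723 154.956   2.664  99.319] 5.83
base+ [-0.6 -1.1]
base- [0.1 0.2]
u+o [-0.4  0.2]
u+i [0.1 0.4]
u-i [-0.2 -0.6]
u-o [0.2 0.5]
s+ol [ 0.1 -0.6]
s+il [ 0.3 -0.7]
s-il [ 0.5 -0.7]
s-ol [ 0.4 -0.5]
s+ot [ 0.1 -0.6]
s+it [0.4 0.1]
s-it [ 0.9 -0.6]
s-ot [0.8 0.6]
hood+ [-1.4  1.6]
hood- [-0.3  0.9]
thood+ [ 0.5 -0.5]
thood- [0.8 0.1]
[[-8.83000e-01 -4.69000e-01 -2.00000e-03  6.27028e+02]
 [ 4.69000e-01 -8.83000e-01 -2.00000e-03  9.30700e+01]
 [-1.00000e-03 -2.00000e-03  1.00000e+00  1.33149e+02]
 [ 0.00000e+00  0.00000e+00  0.00000e+00  1.00000e+00]]
```

```bash
sed -i 's/ST=.*/ST=[510.2,154.9,2.663,100]/' h.py; cat >> h.py <<'E'
def M4(Rm,t): M=np.eye(4); M[:3,:3]=Rm; M[:3,3]=t; return M
def stW(): return M4(R.from_euler("z",ST[2]).as_matrix(),[*ST[:2],100])
def shelf_in_stand():
    a=cur(); S=np.linalg.inv(stW())@M4(a[1],a[0])@np.load("G2.npy"); return S[:3,3].round(1),R.from_matrix(S[:3,:3]).as_rotvec().round(4)
def goto(xyz,n,start=None):
    t=stW()@M4(np.eye(3),xyz)@np.linalg.inv(np.load("G2.npy")); b=(t[:3,3],t[:3,:3]); return rows(cur(),b,n)
E
python3 - <<'E'
from h import *
print(shelf_in_stand()); print(goto([-22,0,18],6))
E
```

```text
(array([-132.2,    1.1,   33.1]), array([-0.0025,  0.0013, -0.0093]))
[[-13.1, 0.0, 13.1, -0.07, -0.01, -0.06], [-13.1, -0.0, 13.1, -0.07, -0.01, -0.06], [-13.1, -0.0, 13.1, -0.07, -0.01, -0.06], [-13.1, -0.1, 13.1, -0.07, -0.01, -0.06], [-13.1, -0.1, 13.1, -0.07, -0.01, -0.06], [-13.1, -0.1, 13.1, -0.07, -0.01, -0.06]]
```

Request:
{"op": "servo_tool", "data": {"rows": [[0,[-13,0,13],[-0.1,0,-0.1]],[0,[-13,0,13],[-0.1,0,-0.1]],[0,[-13,0,13],[-0.1,0,-0.1]],[0,[-13,0,13],[-0.1,0,0]],[0,[-13,0,13],[0,0,0]],[0,[-13,0,13],[0,0,0]],[0,[0,0,0],[0,0,0]],[0,[0,0,0],[0,0,0]]]}}

```text
clock: 7.25
eef_pos: [559.3, 128.2, 148.9]
tcp_rot: [-3.135, 0.643, -0.479]
contact_force: [0.3, 0.1, -2.8]
opening: 0.183
```

```bash
python3 - <<'E'
from h import *
print(shelf_in_stand(), sense()["contact_force"])
f=grab_frame("scene"); c=cal("scene"); o=f.copy(); S=stW()
a=cur(); Sh=M4(a[1],a[0])@np.load("G2.npy")
for b in SHELF[:4]: cv2.polylines(o,[cv2.convexHull((proj(c,b@Sh[:3,:3].T+Sh[:3,3])*16).round().astype(np.int32))],1,(0,0,255),1,cv2.LINE_AA,4)
cr=lambda i:cv2.resize(i[130:260,300:400],None,fx=4,fy=4,interpolation=cv2.INTER_CUBIC)
cv2.imwrite("pics/s3.png",np.hstack([cr(f),cr(o)]))
E
```

```text
(array([-24. ,  -0.2,  18.2]), array([-0.0012,  0.0031, -0.0009])) [ 0.28778769  0.06947468 -2.80674598]
```

View pics/s3.png

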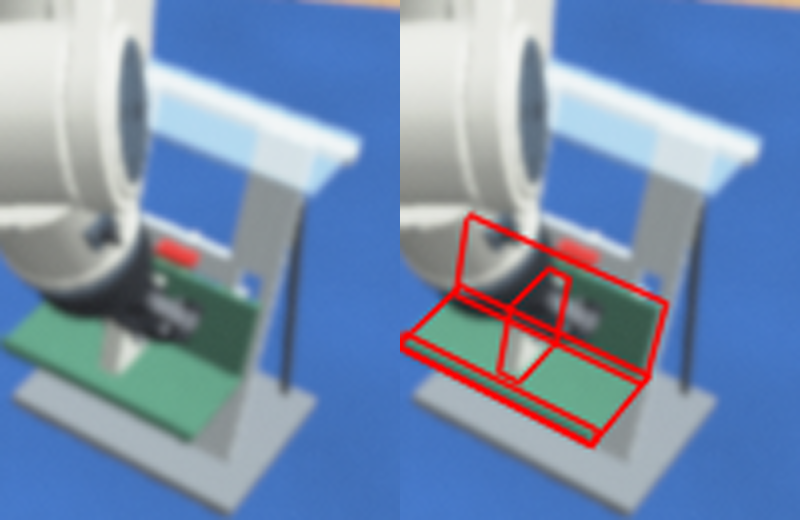

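```bash
cat > ref.py <<'E'
from h import *
from scipy.optimize import minimize
c=cal("scene"); grab_frame("scene"); t=trace("scene","shelf_grip"); m=t[0]["mask"]; mb=cv2.GaussianBlur(m.astype(float),(3,3),.6)
reg=np.zeros(m.shape,bool); reg[:,352:]=True; reg[217:]=True
a=cur(); Sh=M4(a[1],a[0])@np.load("G2.npy"); S=stW()
L=np.linalg.inv(S)@Sh
def cost(v):
    im=np.zeros((768,1024),np.uint8)
    for b in SHELF[:4]:
        q=(b@L[:3,:3].T+L[:3,3]+v)@S[:3,:3].T+S[:3,3]
        cv2.fillConvexPoly(im,cv2.convexHull((proj(c,q)*32+8).astype(np.int32)),255,cv2.LINE_AA,4)
    im=cv2.resize(im,(512,384),interpolation=cv2.INTER_AREA)/255.
    return (np.abs(im-mb)*reg).sum()/m.sum()
print(t[0]["conf"],m.sum(),cost(np.zeros(3)))
for idx in ([0,1],[1,2],[0,1,2]):
    def g(w): v=np.zeros(3); v[idx]=w; return cost(v)+1e-5*(v@v)
    w=np.zeros(len(idx))
    for k in range(3):
        r=minimize(g,w,method="Nelder-Mead",options=dict(initial_simplex=np.vstack([w,w+3*np.eye(len(w))]))); w=r.x
    print(idx,w.round(2),r.fun)
E
python3 ref.py
```

```text
Traceback (most recent call last):
  File "ref.py", line 3, in <module>
    c=cal("scene"); grab_frame("scene"); t=trace("scene","shelf_grip"); m=t[0]["mask"]; mb=cv2.GaussianBlur(m.astype(float),(3,3),.6)
                                                                          ~^^^
IndexError: list index out of range
```

```bash
python3 - <<'E'
s=open('ref.py').read()
i=s.index('t=trace'); j=s.index('mb=')
s=s[:i]+'''f=grab_frame("scene"); h=cv2.cvtColor(f,cv2.COLOR_BGR2HSV); m=(h[...,0]>40)&(h[...,0]<96)&(h[...,1]>60)
k=np.zeros_like(m); k[185:245,295:372]=1; m&=k; m=cv2.morphologyEx(m.astype(np.uint8),cv2.MORPH_CLOSE,np.ones((9,9)))>0; '''+s[j:]
s=s.replace('t[0]["conf"],','').replace('c=cal("scene"); grab_frame("scene"); ','c=cal("scene"); ').replace('L=np','cv2.imwrite("pics/m.png",m*255)\nL=np')
open('ref.py','w').write(s)
E
python3 ref.py
```

```text
1224 0.1315285505647899
[0, 1] [2.93 4.87] 0.0789001356494538
[1, 2] [3.86 2.76] 0.08174039273916989
[0, 1, 2] [ 18.66   9.42 -16.13] 0.07197624749075067[ WARN:0@1.308] global loadsave.cpp:1063 imwrite_ Unsupported depth image for selected encoder is fallbacked to CV_8U.
```

```bash
cat > chk.py <<'E'
from h import *
c=cal("scene")
f=cv2.imread("pics/scene0.png"); h=cv2.cvtColor(f,cv2.COLOR_BGR2HSV); m=(h[...,0]>40)&(h[...,0]<96)&(h[...,1]>60)
k=np.zeros_like(m); k[185:236,218:273]=1; m&=k; m=cv2.morphologyEx(m.astype(np.uint8),cv2.MORPH_CLOSE,np.ones((9,9)))>0
p,r=fit([(c,m)],SH,SHELF[:4]); print(m.sum(),p.round(3),r)
d=p[:2]-SH[:2]; x=np.array([np.cos(SH[2]),np.sin(SH[2])]); print("dx",d@x,"dy",d@[-x[1],x[0]])
# present picture: edge of lip ends, hsv column profiles
f=grab_frame("scene"); cv2.imwrite("pics/s4raw.png",f); h=cv2.cvtColor(f,cv2.COLOR_BGR2HSV)
L=stW(); a=cur(); Sh=M4(a[1],a[0])@np.load("G2.npy")
P=[[0,-75,70],[0,-75,40],[0,-75,10],[-80,-75,5],[-80,-75,11],[-80,75,5],[-80,75,11]]
print(proj(c,np.array(P)@Sh[:3,:3].T+Sh[:3,3]).round(1).tolist())
for v in (208,212,216,220,224): print(v,[tuple(x) for x in f[v,356:370].tolist()])
E
python3 chk.py
```

```text
904 [ 449.999 -117.052    2.411] 0.4403253390831998
dx -2.7875181863358582 dy -1.951667815390022
[[366.2, 205.3], [364.0, 213.8], [361.8, 221.9], [347.9, 239.6], [348.3, 238.0], [299.9, 215.2], [300.1, 213.6]]
208 [(75, 88, 57), (74, 87, 56), (76, 88, 58), (77, 89, 59), (75, 88, 56), (76, 90, 58), (78, 92, 60), (90, 103, 71), (112, 122, 93), (137, 141, 120), (159, 148, 131), (177, 146, 124), (187, 132, 100), (187, 119, 77)]
212 [(74, 87, 56), (76, 89, 58), (75, 88, 56), (74, 88, 56), (74, 88, 57), (75, 89, 58), (85, 98, 68), (107, 117, 91), (135, 137, 118), (160, 149, 134), (180, 147, 127), (188, 131, 99), (189, 119, 76), (181, 109, 66)]
216 [(74, 87, 56), (74, 88, 56), (75, 88, 57), (74, 87, 57), (77, 89, 58), (86, 99, 69), (109, 118, 93), (139, 140, 123), (165, 153, 138), (182, 148, 128), (188, 131, 98), (192, 120, 76), (190, 116, 69), (179, 109, 66)]
220 [(74, 86, 56), (73, 86, 54), (73, 87, 57), (75, 88, 57), (87, 99, 71), (111, 118, 95), (139, 138, 122), (163, 149, 132), (182, 145, 122), (189, 130, 95), (190, 118, 74), (191, 116, 69), (189, 114, 68), (176, 107, 66)]
224 [(129, 154, 95), (122, 145, 90), (115, 136, 87), (112, 129, 89), (121, 131, 104), (144, 147, 131), (167, 164, 154), (181, 174, 163), (188, 176, 164), (188, 171, 156), (189, 166, 149), (188, 155, 134), (181, 140, 117), (160, 119, 95)]
```

```bash
python3 - <<'E'
from h import *
c=cal("scene"); f=cv2.imread("pics/s4raw.png").astype(float); L=stW(); a=cur(); Sh=M4(a[1],a[0])@np.load("G2.npy")
def at(P,M,rows_):
    q=proj(c,np.array(P)@M[:3,:3].T+M[:3,3]); return np.interp(rows_,q[::-1,1] if q[0,1]>q[-1,1] else q[:,1], q[::-1,0] if q[0,1]>q[-1,1] else q[:,0])
rs=np.arange(207,221,2)
zs=np.linspace(-60,200,100)
print("upright model",at([[0,-73,z] for z in zs],L,rs).round(1))
print("plate model",at([[0,-75,z] for z in np.linspace(0,70,30)],Sh,rs).round(1), "dy-1mm", (at([[0,-75,z] for z in np.linspace(0,70,30)],Sh@M4(np.eye(3),[0,1,0]),rs)-at([[0,-75,z] for z in np.linspace(0,70,30)],Sh,rs)).round(2)[0])
pe=[];ue=[]
for v in rs:
    r=f[v,350:385]; g=r[:,2]; i=np.where(g>90)[0][0]; pe.append(350+i-1+(90-g[i-1])/(g[i]-g[i-1]))
    d=r[:,0]-r[:,2]; j=np.where((d>55)&(np.arange(35)>=i))[0][0]; ue.append(350+j-1+(55-d[j-1])/(d[j]-d[j-1]))
print("plate meas",np.round(pe,1)); print("upr meas",np.round(ue,1))
# upper part of upright, above plate, both edges
for v in (170,176,182):
    print(v,at([[0,-73,z] for z in zs],L,[v]).round(1),at([[0,-37,z] for z in zs],L,[v]).round(1),[int(x) for x in (f[v,350:388,0]-f[v,350:388,2])])
E
```

```text
upright model [367.5 366.9 366.4 365.8 365.3 364.7 364.2]
plate model [365.8 365.2 364.7 364.2 363.6 363.1 362.6] dy-1mm -0.39
plate meas [363.8 363.7 363.1 362.7 362.2 361.6 361.1]
upr meas [367.4 366.8 366.3 365.7 365.2 364.7 364.1]
170 [377.4] [363.] [121, 115, 107, 99, 93, 88, 83, 81, 76, 72, 69, 62, 48, 32, 20, 17, 16, 17, 17, 17, 17, 16, 17, 17, 17, 17, 20, 26, 40, 54, 56, 53, 48, 44, 43, 42, 37, 46]
176 [375.8] [361.6] [127, 126, 126, 126, 127, 127, 127, 126, 128, 124, 107, 69, 32, 15, 10, 9, 11, 11, 13, 15, 16, 18, 20, 22, 24, 29, 40, 56, 66, 77, 91, 104, 116, 121, 123, 123, 122, 123]
182 [374.2] [360.1] [126, 126, 125, 124, 124, 124, 125, 123, 116, 88, 50, 21, 11, 10, 9, 9, 9, 9, 10, 8, 9, 9, 9, 9, 12, 29, 71, 107, 121, 124, 126, 125, 125, 125, 125, 124, 124, 123]
```

Request:
{"op": "servo_tool", "data": {"rows": [[0,[0,-2.5,0.8],[0,0,0]],[0,[-3.2,0,2.4],[0,0,0]],[0,[-3.2,0,2.4],[0,0,0]],[0,[-3.2,0,2.4],[0,0,0]],[0,[0,0,0],[0,0,0]]]}}

```text
clock: 8.12
eef_pos: [548.4, 137.1, 148.0]
tcp_rot: [-3.135, 0.645, -0.478]
contact_force: [0.1, -1.0, -3.2]
opening: 0.175
```

```bash
python3 - <<'E'
from h import *
print(shelf_in_stand(), sense()["contact_force"],stW()[:3,:3].T@sense()["contact_force"])
E
```

```text
(array([-10.3,  -3. ,  17.3]), array([-0.0008,  0.0019,  0.0001])) [ 0.07309226 -1.01207119 -3.243646  ] [-0.53096946  0.86469763 -3.243646  ]
```

Request:
{"op": "servo_tool", "data": {"rows": [[0,[-1.6,0,1.2],[0,0,0]],[0,[-1.6,0,1.2],[0,0,0]],[0,[0,0,0],[0,0,0]]]}}

```text
clock: 8.5
eef_pos: [545.1, 138.8, 147.9]
tcp_rot: [-3.135, 0.644, -0.478]
contact_force: [1.0, 0.0, -2.7]
opening: 0.173
```

Request:
{"op": "servo_tool", "data": {"rows": [[0,[-1.6,0,1.2],[0,0,0]],[0,[-1.6,0,1.2],[0,0,0]],[0,[0,0,0],[0,0,0]]]}}

```text
clock: 8.88
eef_pos: [541.9, 140.5, 147.9]
tcp_rot: [-3.135, 0.643, -0.478]
contact_force: [1.8, -1.3, -3.5]
opening: 0.175
```

```bash
python3 - <<'E'
from h import *
print(shelf_in_stand(), stW()[:3,:3].T@sense()["contact_force"],sense()["wrist_torque"])
E
```

```text
(array([-3. , -3. , 17.2]), array([-0.001 ,  0.0031, -0.0002])) [-2.17009324  0.31114901 -3.52610266] [-0.51847099 -0.89372525  0.02162392]
```

Request:
{"op": "servo_tool", "data": {"rows": [[0,[-1.2,0,0.9],[0,0,0]],[0,[-1.2,0,0.9],[0,0,0]],[0,[0,0,0],[0,0,0]]]}}

```text
clock: 9.25
eef_pos: [539.1, 142.0, 147.9]
tcp_rot: [-3.135, 0.644, -0.478]
contact_force: [1.7, -1.4, -3.8]
opening: 0.177
```

Request:
{"op": "servo_tool", "data": {"rows": [[0,[-0.8,0,0.6],[0,0,0]],[0,[-0.8,0,0.6],[0,0,0]],[0,[0,0,0],[0,0,0]]]}}

```text
clock: 9.62
eef_pos: [537.3, 143.0, 147.9]
tcp_rot: [-3.135, 0.644, -0.478]
contact_force: [3.0, -2.3, -4.0]
opening: 0.179
```

```bash
python3 - <<'E'
from h import *
print(shelf_in_stand(), stW()[:3,:3].T@sense()["contact_force"],sense()["wrist_torque"])
E
```

```text
(array([ 2.3, -3.1, 17.2]), array([-0.0009,  0.0023, -0.0002])) [-3.73462342  0.70355903 -4.02805715] [-0.58263905 -1.02050058 -0.01284985]
```

Request:
{"op": "servo_tool", "data": {"rows": [[0,[-0.8,0,0.6],[0,0,0]],[0,[-0.4,0,0.3],[0,0,0]],[0,[0,0,0],[0,0,0]]]}}

```text
clock: 10.0
eef_pos: [537.0, 143.0, 148.0]
tcp_rot: [-3.135, 0.642, -0.479]
contact_force: [6.6, -5.0, -3.6]
opening: 0.181
```

```bash
python3 - <<'E'
from h import *
print(shelf_in_stand(), stW()[:3,:3].T@sense()["contact_force"],sense()["wrist_torque"])
E
```

```text
(array([ 2.5, -3.1, 17.2]), array([-0.0011,  0.0048, -0.0007])) [-8.15820153  1.41235717 -3.5634079 ] [-0.9159567  -1.3668311   0.02836774]
```

Request:
{"op": "servo_tool", "data": {"rows": [[0,[0.8,0,-0.6],[0,0,0]],[0,[1.8,0,2.4],[0,0,0]],[0,[1.8,0,2.4],[0,0,0]],[0,[1.8,0,2.4],[0,0,0]],[0,[0,0,0],[0,0,0]]]}}

```text
clock: 10.62
eef_pos: [537.2, 143.3, 138.9]
tcp_rot: [-3.134, 0.644, -0.478]
contact_force: [6.4, -1.5, -2.9]
opening: 0.177
```

```bash
python3 - <<'E'
from h import *
print(shelf_in_stand(), stW()[:3,:3].T@sense()["contact_force"],sense()["wrist_torque"])
E
```

```text
(array([ 2.5, -3.4,  8.2]), array([-0.0014,  0.0028, -0.0006])) [-6.42881028 -1.60610103 -2.89069476] [-0.55058186 -1.12669744 -0.20720258]
```

Request:
{"op": "servo_tool", "data": {"rows": [[0,[1.8,0,2.4],[0,0,0]],[0,[1.2,0,1.6],[0,0,0]],[0,[0,0,0],[0,0,0]]]}}

```text
clock: 11.0
eef_pos: [537.2, 143.4, 134.1]
tcp_rot: [-3.134, 0.644, -0.478]
contact_force: [5.1, -2.6, -2.7]
opening: 0.177
```

```bash
python3 - <<'E'
from h import *
print(shelf_in_stand(), stW()[:3,:3].T@sense()["contact_force"],sense()["wrist_torque"])
E
```

```text
(array([ 2.5, -3.4,  3.3]), array([-0.0015,  0.0027, -0.0006])) [-5.74850183 -0.02424366 -2.73672984] [-0.40797379 -1.05216112 -0.16866306]
```

Request:
{"op": "servo_tool", "data": {"rows": [[0,[0.9,0,1.2],[0,0,0]],[0,[0.6,0,0.8],[0,0,0]],[0,[0,0,0],[0,0,0]]]}}

```text
clock: 11.38
eef_pos: [537.3, 143.4, 131.7]
tcp_rot: [-3.134, 0.644, -0.478]
contact_force: [4.9, -2.9, -1.1]
opening: 0.179
```

Request:
{"op": "servo_tool", "data": {"rows": [[0,[0.6,0,0.8],[0,0,0]],[0,[0.6,0,0.8],[0,0,0]],[0,[0,0,0],[0,0,0]]]}}

```text
clock: 11.75
eef_pos: [537.2, 143.4, 129.5]
tcp_rot: [-3.135, 0.644, -0.479]
contact_force: [4.2, -2.1, -0.8]
opening: 0.177
```

```bash
python3 - <<'E'
from h import *
print(shelf_in_stand(), stW()[:3,:3].T@sense()["contact_force"],sense()["wrist_torque"])
E
```

```text
(array([ 2.6, -3.4, -1.2]), array([-0.0013,  0.0027, -0.0006])) [-4.75143523 -0.04814063 -0.829762  ] [-0.42130975 -0.95712943 -0.28873394]
```

Request:
{"op": "servo_tool", "data": {"rows": [[0,[0.6,0,0.8],[0,0,0]],[0,[0.6,0,0.8],[0,0,0]],[0,[0,0,0],[0,0,0]]]}}

```text
clock: 12.12
eef_pos: [537.3, 143.4, 129.1]
tcp_rot: [-3.134, 0.645, -0.478]
contact_force: [5.2, -3.3, 9.7]
opening: 0.178
```

Request:
{"op": "servo_tool", "data": {"rows": [[0,[0.6,0,0.8],[0,0,0]],[0,[0,0,0],[0,0,0]]]}}

```text
clock: 12.38
eef_pos: [537.3, 143.4, 129.0]
tcp_rot: [-3.134, 0.645, -0.478]
contact_force: [5.0, -4.9, 16.5]
opening: 0.182
```

```bash
python3 - <<'E'
from h import *
print(shelf_in_stand(), stW()[:3,:3].T@sense()["contact_force"],sense()["wrist_torque"])
E
```

```text
(array([ 2.5, -3.5, -1.7]), array([-0.0021,  0.0016, -0.0003])) [-6.70214749  2.06157009 16.47680775] [-0.17409362  0.81432094  0.01518474]
```

```bash
python3 - <<'E'
from h import *
f=grab_frame("scene"); w=grab_frame("wrist")
cv2.imwrite("pics/s5.png",np.hstack([cv2.resize(f[150:250,300:380],(400,500),interpolation=cv2.INTER_CUBIC),cv2.resize(w[220:384,190:321],(400,500),interpolation=cv2.INTER_CUBIC)]))
E
```

```text
(no output)
```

View pics/s5.png

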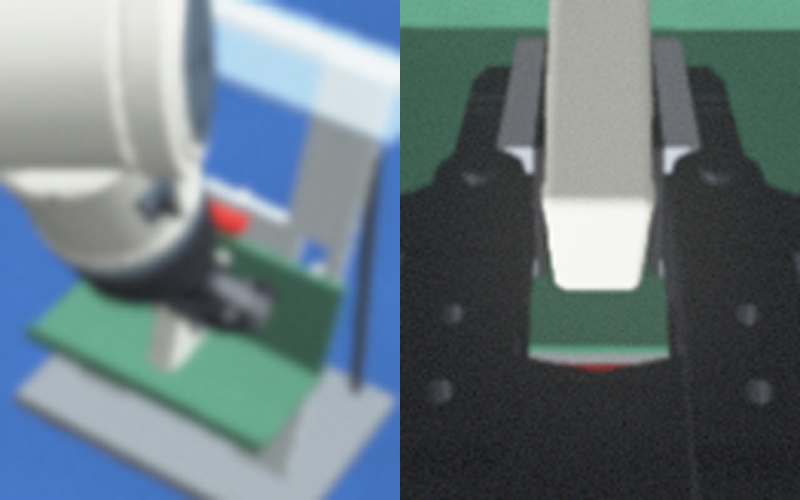

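```bash
cat > catch.py <<'E'
from h import *
c=cal("scene"); L=stW()
for z in (-7,0): print("pred right-top/bot corner x=%d"%z, proj(c,np.array([[z,-14,80],[z,-14,72]])@L[:3,:3].T+L[:3,3]).round(1).tolist())
n=grab_frame("scene"); cv2.imwrite("pics/s6raw.png",n)
for f in (cv2.imread("pics/s4raw.png"),n):
    f=f.astype(int)[185:202,335:356]; d=np.clip(f[...,2]-f[...,1],0,255); print("\n".join(f"{185+i} "+" ".join(f"{x:3d}" for x in r) for i,r in enumerate(d) if r.max()>40)); print()
cw=cal("wrist"); a=cur(); Sh=M4(a[1],a[0])@np.load("G2.npy")
q=np.array([[-6,0,70],[0,0,70],[-7,0,72],[0,0,72],[3,0,72],[-7,0,80]]); print("wrist rows",proj(cw,q@Sh[:3,:3].T+Sh[:3,3])[:,1].round(1))
w=grab_frame("wrist"); print([tuple(x) for x in w[328:346,255].tolist()])
E
python3 catch.py
```

```text
pred right-top/bot corner x=-7 [[347.7, 195.3], [347.2, 197.5]]
pred right-top/bot corner x=0 [[348.9, 194.1], [348.4, 196.3]]
189   0   0   0   0  11  32  44  34  14   0   0   0   0   0   0   0   0   0   0   0   0
190   0   0   0  13  43  83 106  98  69  39  15   1   0   0   0   0   0   0   0   0   0
191   0   0   7  32  76 122 143 141 126 103  71  43  22   7   0   0   0   0   0   0   0
192   0   0  10  40  86 130 153 157 153 143 127 108  85  58  28   4   0   0   0   0   0
193   0   0   5  24  55  90 122 146 157 159 155 147 134 112  68  23   0   0   0   0   0
194   0   0   0   0   4  25  55  90 121 145 155 158 152 130  82  27   0   0   0   0   0
195   0   0   0   0   0   0   0  24  55  87 116 133 134 108  60  16   0   0   0   0   0
196   0   0   0   0   0   0   0   0   0  20  44  63  72  58  26   2   0   0   0   0   0

190   0   0   0   0   0   0  25  51  54  37  16   1   0   0   0   0   0   0   0   0   0
191   0   0   0   0   0   0  36  84 108  99  71  44  23   9   0   0   0   0   0   0   0
192   0   0   0   0   0   0  31  91 133 138 127 109  87  59  29   4   0   0   0   0   0
193   0   0   0   0   0   0  21  75 128 153 154 148 136 112  69  23   0   0   0   0   0
194   0   0   0   0   0   0  10  52 102 140 156 160 154 130  83  28   0   0   0   0   0
195   0   0   0   0   0   0   3  27  58  94 122 137 135 109  61  16   0   0   0   0   0
196   0   0   0   0   0   0   0   4  18  39  62  75  74  56  26   2   0   0   0   0   0

wrist rows [332.9 334.6 336.6 338.4 339.2 353.3]
[(87, 101, 71), (86, 100, 70), (85, 98, 68), (88, 104, 71), (86, 99, 68), (105, 125, 79), (125, 152, 95), (140, 163, 113), (152, 158, 139), (159, 156, 152), (148, 147, 144), (101, 100, 132), (53, 57, 127), (50, 49, 106), (48, 49, 67), (52, 49, 51), (46, 47, 45), (47, 43, 45)]
```

The right edge of the red catch is identical, pixel for pixel, to its fully-out state before insertion, and the downward stop is hard. So the shelf is seated and the catch has snapped. I'll relax the push, let go and retreat.

Request:
{"op": "servo_tool", "data": {"rows": [[0,[-0.6,0,-1.8],[0,0,0]],[0,[0,0,0],[0,0,0]]]}}

```text
clock: 12.82
eef_pos: [537.3, 143.3, 129.1]
tcp_rot: [-3.134, 0.645, -0.478]
contact_force: [3.5, -1.4, 7.2]
opening: 0.183
```

Request:
{"op": "servo_tool", "data": {"rows": [[50,[0,0,0],[0,0,0]],[50,[0,0,0],[0,0,0]],[50,[0,0,0],[0,0,0]],[50,[0,0,0],[0,0,0]],[50,[0,0,0],[0,0,0]]]}}

```text
clock: 13.45
eef_pos: [537.3, 143.0, 128.2]
tcp_rot: [-3.135, 0.645, -0.478]
contact_force: [-0.2, -0.4, 0.2]
opening: 0.585
```

Request:
{"op": "servo_tool", "data": {"rows": [[50,[0,0,-10],[0,0,0]],[50,[0,0,-25],[0,0,0]],[50,[0,0,-35],[0,0,0]],[50,[0,0,-35],[0,0,0]],[50,[0,0,-35],[0,0,0]],[50,[0,0,-35],[0,0,0]],[50,[0,0,0],[0,0,0]],[50,[0,0,0],[0,0,0]]]}}

```text
clock: 14.45
eef_pos: [629.7, 93.6, 267.6]
tcp_rot: [-3.136, 0.645, -0.479]
contact_force: [-0.2, -0.1, -0.1]
opening: 0.586
```

```bash
python3 - <<'E'
from h import *
print(sense()["clock"],sense()["eef_pos"],sense()["contact_force"])
f=grab_frame("scene"); w=grab_frame("wrist"); c=cal("wrist")
t=trace("wrist","shelf_grip"); m=t[0]["mask"]; p,r=fit([(c,m)],[*ST[:3],100],SHELF[:4],(6,6,.05,5)); print(p.round(3),r)
d=p[:2]-ST[:2]; x=np.array([np.cos(ST[2]),np.sin(ST[2])]); print("rel x,y",d@x,d@[-x[1],x[0]])
cv2.imwrite("pics/e.png",np.hstack([cv2.resize(f[140:260,290:390],(420,504),interpolation=cv2.INTER_CUBIC),cv2.resize(w[100:344,170:354],(380,504),interpolation=cv2.INTER_CUBIC)]))
E
```

```text
14.45 [629.74295138  93.57144275 267.64564922] [-0.1852606  -0.10885757 -0.0589481 ]
[509.73  158.66    2.648  97.137] 0.017046506415010543
rel x,y 2.14831227258355 -3.1209901803621323
```

View pics/e.png

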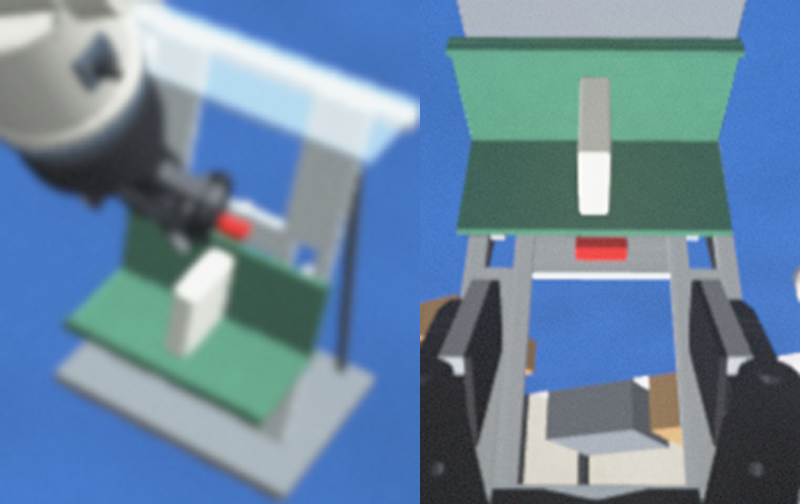

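```bash
python3 -c "
from rig import *
print(sign_off())"
```

```text
the job is handed in; nothing more can be done
None
```

The shelf is hung on the stand with both hooks in their slots and the red catch out over its top edge. I let go, backed the gripper clear and handed in at about 14.5 s. `sign_off` gives no verdict, so this rests on my own checks.

I gripped the rib leaning 37° from the front, pushed the hooks in until the back plate met the uprights, then pressed down to a hard stop at about 16 N.

**Last checks**
- **Catch and hooks:** in the last wrist picture the catch lies over the plate's top edge and both hooks are in their slots. Just before I let go, the scene picture showed the catch's visible right edge exactly where it was before insertion, so it is fully out.
- **Robot contact:** the contact force was about 0 N after the retreat.
- **Position:** the last wrist fit, against my camera-measured stand pose, put the shelf at x +2.1 mm, y −3.1 mm and z −2.9 mm. The turn about vertical was −0.015 rad. All of these are inside the limits.

**Where the measurements disagreed**
- **Height:** going by the tool height at pick-up and at the stop, the shelf is within about 0.3 mm of seated, against the fit's −2.9 mm. I trust the hard stop and the snapped catch more.
- **Sideways:** the scene and wrist cameras differed by up to about 4 mm before insertion. I moved 2.5 mm between them, and the hooks went in cleanly. The shelf hangs about 3 to 4 mm off centre, against a limit of 9 mm.
- **Depth:** the plate met the uprights 2.5 mm past where I had measured them, so part of the x reading is my own stand error.

I did not measure the jars again. The planned path kept clear of them, and no unexpected contact force showed up.

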